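Bring a freshly painted hanging globe to rest over its drip dish

TASK

The clay globe hanging from the blue trolley has wet paint and its wire tail is propped up on a steel block, off to one side. Take the trolley by its yellow knob, draw it along the rail so that the tail drops off the block and the globe hangs free, stop it with the globe over the middle of the white dish, and work the trolley so that the swing dies right down: keep the globe practically still there for a good three seconds, then let go of the knob, move clear and leave it hanging still. Never touch the globe or its hanger, do not let it swing wildly or bump the block again, and leave the block and the canister and glue bottle beyond the rail where they are.

Things in the scene. Friction and masses are not known exactly. Their poses are not given: they have to be found in the camera images.
- gantry: Fixed drying rail: a level aluminium bar 740 mm long along this body's y axis at height 250 mm, on two dark posts 370 mm either side of the middle. Origin on the table under the middle of the bar; its yaw gives the rail's direction. The trolley runs on the bar, from the block's end (+y) towards -y.
- trolley (a joint): Travel of the blue trolley along the rail in m, growing towards the gantry's -y; stops at -0.02 and 0.54. At value 0 the pivot is 240 mm to the +y side of the rail's middle. The trolley (about 0.6 kg) rolls with about 2 N of friction and 3 N s/m of damping, and stays where it is left.
- knob (a point): Grip point of the yellow knob on the trolley: an upright 24 x 24 mm square post (faces along the gantry's x and y) whose top is 21 mm above this point; it rises from a flat 30 mm wide arm of the trolley, whose top is 33 mm below this point. The knob is 85 mm from the rail on its robot side, at height 297 mm, 147 mm from the hanger's plane. Grip it from above across the gantry's y.
- hanger (a joint): Swing angle of the hanger in rad: 0 plumb, positive when the globe is towards the gantry's +y. Starts at about 0.33, propped. Almost no friction at the pivot: left alone, it swings for a minute and more. It swings slowly, with a nominal period of 1.6 s (1.35 to 1.9 s), as a simple pendulum of 0.63 m (0.46 to 0.86 m) would: angle'' = (acceleration of joint trolley - 9.81 x angle) / that length.
- pivot (a point): The hanger's pivot, on the trolley, at height 250 mm, 62 mm beyond the rail on the side away from the robot. The hanger is a steel rod on this pivot with a brass counterweight ball 44 mm in diameter 110 mm above it (0.40 kg in all) and the clay globe (nominal 0.40 kg, -12 to +20 percent) 150 mm below it.
- globe_center (a point): Centre of the orange banded clay globe, 72 mm in diameter, fixed to the hanger rod 150 mm below the pivot. Wet: not to be touched.
- tail (a point): Lower tip of the wire tail under the globe, 205 mm below the pivot, 6 mm thick. At the start it rests on top of the steel block; it slides along the top as the trolley moves away and drops off the block's -y edge, and the globe then swings with about 0.3 rad.
- prop: Dark steel block, 60 x 100 x 53 mm (x, y, z), 2.5 kg, origin at the centre of its underside; lies parallel to the rail. Its y axis points as the gantry's.
- dish: Shallow white drip dish with a blue spot in its middle, 110 mm wide, 14 mm high, origin at the centre of its underside, on the table straight below the path of the globe.
- wipes: Bystander: white and blue canister, 84 mm wide, 190 mm high, beyond the rail. Origin at the centre of its underside.
- glue: Bystander: white glue bottle with orange cap, 50 mm wide, 130 mm high, beyond the rail. Origin at the centre of its underside.
Not all that is in view belongs to the job. There is more than one size of the dish; the job needs the smallest. Leave any turquoise look-alike of the prop alone.

How it is judged:
On the way, in this order (a step that is already met when the one before it is completed fails the run):
1. the tail is off the block and the trolley has moved on (y of tail in the frame of prop below -0.07 m).
2. the globe is kept within 25 mm of the dish's middle with less than 0.1 rad of swing for 3 s (horizontal distance between globe_center and dish below 0.025 m and value of joint hanger between -0.1 and 0.1 rad), for 3 s.
At the end, for the whole second after the job is handed in: Globe centre within 25 mm (horizontally) of the dish's middle, hanger within 0.1 rad of plumb and turning slower than 0.35 rad/s, robot clear of everything (all of step 2 and velocity of joint hanger between -0.35 and 0.35 rad/s); the robot touches nothing.
It fails at once if the robot touches the hanger or the wet globe (contact force between any of the arm, the fingers and hanger above 0.2 N).
It fails at once if the globe swings wildly, more than 0.6 rad from plumb (value of joint hanger above 0.6 rad or value of joint hanger below -0.6 rad).
It fails at once if after coming off the steel block, the hanging piece bumps into it again (contact force between hanger and prop above 0.2 N and value of joint hanger below 0.2 rad).
It fails at once if the steel block is shoved away (20 mm) (distance of prop from where it was at the start of the episode above 0.02 m).
It fails at once if the canister or glue bottle is displaced by more than 30 mm (distance of any of wipes, glue from where it was at the start of the episode above 0.03 m).
It also fails if it takes over 58 s, if anything falls off the work surface, if the arm or the gripper's body presses on something with over 40 N, if the wrist force passes 120 N, or if a joint passes its speed limit or range.

ROBOT

A 6-joint arm with a two-finger parallel gripper is mounted at the origin on the work surface. World frame = base frame: x ahead of the robot, y to its left, z up, the work surface at z = 0. Lengths are in m, angles in rad, forces in N, time in s.
With the tool pointing down it reaches from about 0.375 to 0.975 m from the base axis. Payload 3.8 kg.
Tool frame: the origin (TCP) lies midway between the tips of the shut fingers; the grasp point (between the pads) lies 19 mm behind it; z points along the fingers, y is the line along which they close (so a half turn about z gives the same grasp; the last joint's range is limited). The gripper opens to 85 mm and grips with 20 to 120 N. Pads are 22 mm wide; open, the fingers measure 114 mm over their backs; the gripper's body (76 mm by 85 mm) begins 54 mm behind the grasp point. The pads swing forward as they close: fully open they stand 13 mm farther back than shut.
Start: joints at [-1.245, 0.264, 1.604, -0, 1.274, -0.037], TCP at [0.24, -0.631, 0.231] pointing down, gripper open.
Joint ranges: [-2.63, 2.63], [-0.94, 2.18], [0.31, 2.57], [-1.31, 4.45], [0, 2.66], [-2.55, 2.55]. Speed limits (rad/s): [2.57, 2.57, 3.14, 3.14, 3.14, 3.14].

INTERFACE

Orientations are given as a rotation vector (axis times angle).
In Python, from workcell import * gives the robot as it stands. The module is installed in compiled form; this text tells all that it offers.
- The arm moves only by the tool apply_moves, never from a script. Its arguments are lists of equal length, an entry for each row: "fingers": the opening, from 0 (shut) to 1 (fully open); "travel": the shift along the tool's x, y, z normalised to -1 to 1, where 1 is 0.05 m, a list of three; "rotation": the turn, a rotation vector about the tool's x, y, z normalised to -1 to 1, where 1 is 6 degrees, a list of three. In form: {"fingers": [fingers, ...], "travel": [[dx, dy, dz], ...], "rotation": [[ax, ay, az], ...]}. A call has 1 to 12 rows; each row shifts and turns the commanded pose from where the row before left it, along the tool's axes as they then stand; what a row does not reach is not made up. A row lasts 1/10 s, in which the tool goes at most 50 mm and 8.59 degrees, less where a joint would pass 70% of its speed; a pose out of reach is approached as far as the arm can. A call with a number of a shift or a turn outside -1 to 1 is refused whole. A call with a gripper value outside its range is refused whole. The fingers move at their own pace and stop on an object; "newtons" is the grip in N (left out, the last holds). Time passes only in rows, so rows that do not move let the fingers close. It gives the time, the measured TCP pose, the force, the opening and the grip force at its end, in the units of the state.
- read_state(): the state, without advancing time (a new reading comes with each control period).
- read_camera(name): name is "scene" or "top" or "wrist"; returns a dict with "image" (400x640x3 uint8, red, green, blue), "fx", "fy", "cx", "cy" (pixels), "extrinsics" (4x4, takes a point from world to camera coordinates). Camera axes: x right, y down, z forward; pixel columns grow to the right and rows downward; lengths in m; the calibration is good to about 2 mm. A picture is of the moment at which its call begins. There is no depth.
- finish_job(): hands the job in; it is judged then, once.
Trained networks look in the newest picture that a camera, given by its name, has taken for a name from the list of things; names that differ only in an ending like _2 or _b are one class to them, and where a whole thing is asked for, a point or a joint stands for the part that bears it (a point fixed in the world has none). Each returns a list of dicts, best first, with "p" (0 to 1); they miss things now and then, are a little off and sometimes report something else, mostly with a low value. They report only what shows in the picture. A call takes as long as a camera call. They do not tell look-alikes from the thing itself.
- regions_of(camera, name): "mask" (400x640 bool, what is visible of it) and "bbox" ([left, top, width, height] in pixels, round what is visible of it).
- tip_of(camera, name): "location" ([column, row] in pixels: a listed point, or the origin of a listed thing).
The state is a dict: "time": time; "q": joint angles; "joint_vel": joint speeds; "joint_torque": joint torques, N m; "tool_pos": TCP position; "tcp_rot": TCP orientation; "wrist_force": force on the tool from outside, world axes, zero at the start; "torque": the same for the moment, N m; "width": opening from 0.0 (shut) to 1.0 (fully open); "grip_force": force on a finger pad.
Only numpy, scipy, OpenCV 4.12 (cv2) and the standard library are available. Lean on these libraries where they do the work, as an engineer would, in place of code of your own. Each camera call takes 0.05 s, during which the arm holds its last target. There are 200 camera calls.

## Working session

There is one attempt and no reset: what is moved stays moved. The work goes in short steps, Python scripts to look and compute and a tool call to move; the robot and the scene stay as the last step left them, time stands still between calls to the robot, and variables do not carry over. Pictures are saved under pics/ and viewed, at most 10 in all, crops included, and the job is handed in when it is done.

Besides the shell and the picture viewer there is one more tool, called after ">>>" as a command line: name --argument value ..., lists and objects as JSON in quotes. apply_moves: Moves the arm, as the interface text tells. Scaled input: -1 to 1 covers 0.05 m each way for a shift and 6 degrees each way for a turn. Its arguments: {"type":"object","properties":{"fingers":{"type":"array","items":{"type":"number"}},"travel":{"type":"array","items":{"type":"array","items":{"type":"number"}}},"rotation":{"type":"array","items":{"type":"array","items":{"type":"number"}}},"newtons":{"type":"number"}},"required":["fingers","travel","rotation"]}

```bash
mkdir -p pics; cat > h.py <<'E'
from workcell import *
import numpy as np, cv2
def ray(c,px):
    E=np.array(c["extrinsics"]);R=E[:3,:3];t=E[:3,3]
    d=R.T@np.array([(px[0]-c["cx"])/c["fx"],(px[1]-c["cy"])/c["fy"],1]);return -R.T@t,d
def atz(c,px,z):
    o,d=ray(c,px);return o+d*(z-o[2])/d[2]
def tri(rs):
    A=0;b=0
    for o,d in rs:
        d=d/np.linalg.norm(d);P=np.eye(3)-np.outer(d,d);A=A+P;b=b+P@o
    return np.linalg.solve(A,b)
E
python3 - <<'E'
from h import *
np.set_printoptions(precision=4,suppress=True)
s=read_state();print(s["time"],s["tool_pos"],s["tcp_rot"])
Z=dict(gantry=0,knob=.297,pivot=.25,globe_center=None,tail=.053,prop=0,dish=0,wipes=0,glue=0)
for cam in("scene","top"):
    c=read_camera(cam);cv2.imwrite(f"pics/{cam}.png",c["image"][:,:,::-1])
    print(cam,c["fx"],np.array(c["extrinsics"]))
    for n,z in Z.items():
        for r in tip_of(cam,n)[:4]:
            print(n,round(r["p"],2),np.round(r["location"],1),atz(c,r["location"],.108 if z is None else z))
E
```

```text
0.0 [ 0.2393 -0.6304  0.2299] [-3.0878 -0.5663  0.0005]
scene 396.73769232595026 [[-0.8245  0.5656 -0.0176  0.5089]
 [ 0.3621  0.5035 -0.7844 -0.0683]
 [-0.4348 -0.6531 -0.6199  1.4055]
 [ 0.      0.      0.      1.    ]]
knob 0.88 [397.6 173.7] [0.479  0.1422 0.297 ]
pivot 0.9 [352.9 213.9] [0.6167 0.1521 0.25  ]
globe_center 0.57 [359.8 272.1] [0.6271 0.2    0.108 ]
tail 0.98 [362.6 292.7] [0.63   0.2185 0.053 ]
prop 0.62 [369.6 312.4] [0.6252 0.2441 0.    ]
prop 0.59 [352.5 363.3] [0.742  0.3234 0.    ]
dish 0.9 [295.3 229.2] [ 0.6145 -0.1163 -0.    ]
dish 0.7 [243.9 206. ] [ 0.6928 -0.31    0.    ]
dish 0.67 [339.4 204.7] [ 0.4335 -0.1321  0.    ]
wipes 0.81 [276.  297.8] [0.7915 0.0731 0.    ]
glue 0.91 [243.  253.8] [ 0.7916 -0.1159  0.    ]
top 514.833059732937 [[ 0.0003 -1.      0.0006  0.0229]
 [-0.9981 -0.0003 -0.0618  0.6039]
 [ 0.0618 -0.0005 -0.9981  1.5027]
 [ 0.      0.      0.      1.    ]]
knob 0.32 [246.1 186.8] [0.6141 0.2001 0.297 ]
pivot 0.64 [265.3 183.9] [0.6253 0.1587 0.25  ]
globe_center 0.87 [253.8 186.5] [0.6308 0.2056 0.108 ]
prop 0.8 [220.5 150. ] [0.7501 0.3204 0.    ]
prop 0.58 [244.4 191. ] [0.6264 0.2473 0.    ]
dish 0.96 [427.2 166.4] [ 0.7007 -0.3009  0.    ]
dish 0.92 [372.2 253.8] [ 0.4394 -0.1342  0.    ]
dish 0.56 [362.9 191.7] [ 0.6244 -0.1074  0.    ]
dish 0.31 [264.5 183.3] [0.6496 0.1873 0.    ]
wipes 0.85 [306.  136.2] [0.7921 0.0632 0.    ]
wipes 0.41 [362.4 192.5] [ 0.622  -0.1059  0.    ]
glue 0.64 [366. 139.] [ 0.7836 -0.1176  0.    ]
glue 0.33 [255.5 187.3] [0.6375 0.2142 0.    ]
```

View pics/scene.png

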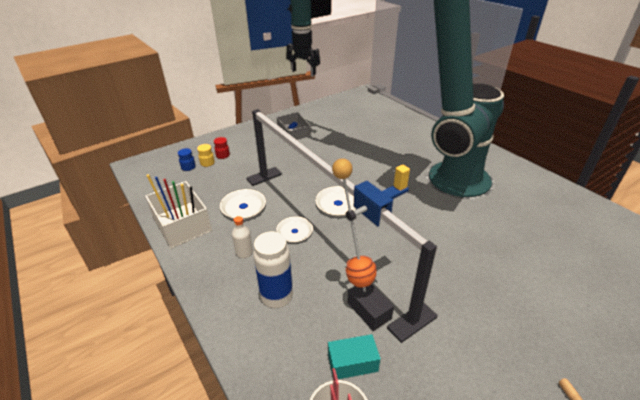

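View pics/top.png

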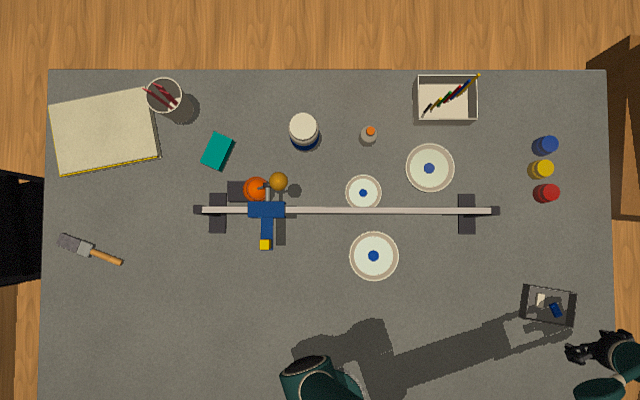

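The smallest dish is at scene (295,230), top (363,192). The knob is at top (265,244) / scene (401,178), and the network's knob hit in the top view is wrong. I'll measure these by colour.

```bash
cat >> h.py <<'E'
def blob(im,lo,hi,box):
    h=cv2.cvtColor(im,cv2.COLOR_RGB2HSV);m=cv2.inRange(h,lo,hi);k=np.zeros_like(m);x0,y0,x1,y1=box;k[y0:y1,x0:x1]=1;m=m*k
    ys,xs=np.nonzero(m);return np.array([xs.mean(),ys.mean()]),len(xs),(xs.min(),ys.min(),xs.max(),ys.max())
E
python3 - <<'E'
from h import *
np.set_printoptions(precision=4,suppress=True)
Y=((20,150,90),(35,255,255));B=((105,120,50),(128,255,255))
C={n:read_camera(n) for n in("top","scene")}
kt=blob(C["top"]["image"],*Y,(255,232,276,256));ks=blob(C["scene"]["image"],*Y,(385,155,415,200))
print(kt,ks,atz(C["top"],kt[0],.317))
print("knob tri",tri([ray(C["top"],kt[0]),ray(C["scene"],ks[0])]))
for n,bx in(("top",(352,182,375,204)),("scene",(282,222,308,240))):
    b=blob(C[n]["image"],*B,bx);print(n,"dish",b,atz(C[n],b[0],.005))
im=C["top"]["image"]
g=cv2.cvtColor(im,cv2.COLOR_RGB2HSV)
# rail: bright low-sat rows
pts=[]
for x in list(range(230,246,4))+list(range(290,455,6)):
    col=g[200:222,x];w=np.clip(col[:,2].astype(float)-150,0,None)*(col[:,1]<60)
    if w.sum()>0: pts.append((x,200+(w*np.arange(22)).sum()/w.sum()))
P=np.array([atz(C["top"],p,.258) for p in pts]);f=np.polyfit(P[:,1],P[:,0],1);print("rail x=%.4f*y+%.4f"%tuple(f),np.std(P[:,0]-np.polyval(f,P[:,1])))
print("post",atz(C["top"],(217.5,213),0),atz(C["top"],(466.5,213.5),0))
O=((3,150,90),(14,255,255))
print("globe",*[ (b:=blob(C[n]["image"],*O,bx),atz(C[n],b[0],.108)) for n,bx in(("top",(240,172,272,205)),("scene",(340,252,382,292)))])
E
```

```text
(array([264.0811, 244.1892]), 111, (np.int64(259), np.int64(239), np.int64(270), np.int64(249))) (array([401.2483, 176.4965]), 286, (np.int64(394), np.int64(165), np.int64(409), np.int64(188))) [0.4765 0.1536 0.317 ]
knob tri [0.477  0.1547 0.2954]
top dish (array([362.6429, 192.3095]), 42, (np.int64(359), np.int64(189), np.int64(366), np.int64(195))) [ 0.6222 -0.1062  0.005 ]
scene dish (array([294.3333, 230.5   ]), 18, (np.int64(292), np.int64(229), np.int64(297), np.int64(232))) [ 0.6226 -0.1084  0.005 ]
rail x=0.0028*y+0.5620 0.003501106684058305
post [0.5605 0.327  0.    ] [ 0.5592 -0.4165  0.    ]
globe ((array([253.9381, 188.8945]), 436, (np.int64(243), np.int64(177), np.int64(266), np.int64(200))), array([0.6241, 0.2051, 0.108 ])) ((array([360.8868, 271.2333]), 733, (np.int64(346), np.int64(256), np.int64(375), np.int64(287))), array([0.6233, 0.1994, 0.108 ]))
```

>>> apply_moves --fingers '[1, 1, 1, 1, 1, 1, 1, 1, 1, 1, 1, 1]' --travel '[[0, 0, -0.9], [0, 0, -0.9], [0, 0, -0.9], [0, 0, -0.3], [0.6, -0.8, 0], [0.6, -0.8, 0], [0.6, -0.8, 0], [0.6, -0.8, 0], [0.6, -0.8, 0], [0.6, -0.8, 0], [0.3, -0.9, 0], [0.2, -0.9, 0]]' --rotation '[[0, 0, 0.87], [0, 0, 0.87], [0, 0, 0.87], [0, 0, 0.87], [0, 0, 0], [0, 0, 0], [0, 0, 0], [0, 0, 0], [0, 0, 0], [0, 0, 0], [0, 0, 0], [0, 0, 0]]'

```text
time: 2.3
tool_pos: [0.446, -0.2994, 0.3811]
tcp_rot: [-3.141, 0.002, -0.0]
wrist_force: [0.2, 0.4, 0.9]
width: 0.998
grip_force: 0.0
```

>>> apply_moves --fingers '[1, 1, 1, 1, 1, 1, 1, 1, 1, 1, 1, 1]' --travel '[[0.1, -0.9, 0], [0.1, -0.9, 0], [0.1, -0.9, 0], [0.1, -0.9, 0], [0.1, -0.9, 0], [0.1, -0.9, 0], [0, -0.9, 0], [0, -0.9, 0], [0, -0.9, 0], [0, -0.7, 0], [0, -0.28, 0], [0, 0, 0]]' --rotation '[[0, 0, 0], [0, 0, 0], [0, 0, 0], [0, 0, 0], [0, 0, 0], [0, 0, 0], [0, 0, 0], [0, 0, 0], [0, 0, 0], [0, 0, 0], [0, 0, 0], [0, 0, 0]]'

```text
time: 3.5
tool_pos: [0.4756, 0.154, 0.3812]
tcp_rot: [3.141, 0.002, -0.0]
wrist_force: [-1.2, -0.5, -0.0]
width: 1.0
grip_force: 0.0
```

```bash
python3 - <<'E'
from h import *
print(read_state()["tool_pos"],read_state()["tcp_rot"])
c=read_camera("wrist");cv2.imwrite("pics/w1.png",c["image"][:,:,::-1])
print(*[(round(r["p"],2),atz(c,r["location"],.297)) for r in tip_of("wrist","knob")])
E
```

```text
[0.47560244 0.15397466 0.38118499] [ 3.14149304e+00  2.39405446e-03 -3.47977316e-04]
(0.92, array([0.47549629, 0.15359696, 0.297     ]))
```

View pics/w1.png

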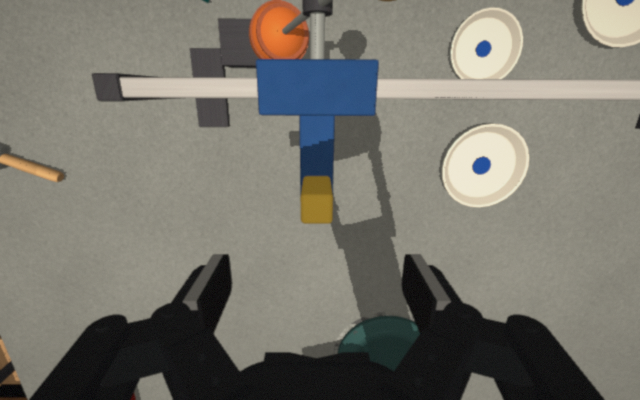

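The knob is centred between the fingers (column 316), so I'll descend and grip.

>>> apply_moves --fingers '[1, 1, 1, 1, 0, 0, 0, 0, 0, 0]' --newtons 70 --travel '[[0, 0, 0.7], [0, 0, 0.7], [0, 0, 0.6], [0, 0, 0], [0, 0, 0], [0, 0, 0], [0, 0, 0], [0, 0, 0], [0, 0, 0], [0, 0, 0]]' --rotation '[[0, 0, 0], [0, 0, 0], [0, 0, 0], [0, 0, 0], [0, 0, 0], [0, 0, 0], [0, 0, 0], [0, 0, 0], [0, 0, 0], [0, 0, 0]]'

```text
time: 4.6
tool_pos: [0.4767, 0.153, 0.2833]
tcp_rot: [-3.141, 0.002, -0.005]
wrist_force: [-0.7, -1.2, 5.9]
width: 0.274
grip_force: 71.3
```

Gripped (width 0.274, 71 N). I'll pull off slowly, stopping partway.

>>> apply_moves --fingers '[0, 0, 0, 0, 0, 0, 0, 0, 0, 0, 0, 0]' --travel '[[0, 0.1, 0], [0, 0.2, 0], [0, 0.2, 0], [0, 0.2, 0], [0, 0.2, 0], [0, 0.2, 0], [0, 0.2, 0], [0, 0.2, 0], [0, 0.2, 0], [0, 0.2, 0], [0, 0.2, 0], [0, 0.1, 0]]' --rotation '[[0, 0, 0], [0, 0, 0], [0, 0, 0], [0, 0, 0], [0, 0, 0], [0, 0, 0], [0, 0, 0], [0, 0, 0], [0, 0, 0], [0, 0, 0], [0, 0, 0], [0, 0, 0]]'

```text
time: 5.8
tool_pos: [0.4764, 0.0425, 0.2833]
tcp_rot: [-3.141, 0.003, -0.004]
wrist_force: [-0.2, 2.2, 6.8]
width: 0.272
grip_force: 71.4
```

```bash
cat > meas.py <<'E'
from h import *
import sys
from scipy.optimize import curve_fit
N=int(sys.argv[1]);n="scene";T=[];G=[];V=[]
for i in range(N):
    t=read_state()["time"];c=read_camera(n)
    try:b,k,bx=blob(c["image"],(3,150,70),(14,255,255),(220,225,395,310))
    except ValueError:continue
    # ray meets plane x=0.623 (globe's path)
    o,d=ray(c,b);p=o+d*(0.623-o[0])/d[0];T.append(t);G.append(p[1]);V.append((k,p[2]))
T=np.array(T);G=np.array(G);py=read_state()["tool_pos"][1];t1=read_state()["time"]
print("n",len(T),T[0],t1,"pivot y",py,"area",min(v[0] for v in V),max(v[0] for v in V),"z",V[0][1])
th=np.arcsin(np.clip((G-py)/.15,-1,1))
W=float(sys.argv[2]) if len(sys.argv)>2 else 0
tt=T-t1
if W: f=lambda t,a,b,c:a*np.cos(W*t)+b*np.sin(W*t)+c;p0=[.1,.1,0]
else: f=lambda t,a,b,c,w:a*np.cos(w*t)+b*np.sin(w*t)+c;p0=[.1,.1,0,3.93]
p,_=curve_fit(f,tt,th,p0);w=W or p[3]
print("theta",p[0],"dtheta",p[1]*w,"amp",np.hypot(p[0],p[1]),"offset",p[2],"w",w,"rms",np.std(th-f(tt,*p)))
print(np.round(th,3))
E
python3 meas.py 40
```

```text
n 40 5.8 7.8 pivot y 0.04226266971978333 area 237 612 z 0.08790949916438928
theta 0.277948781518004 dtheta 0.5575739181990778 amp 0.30737437924522665 offset -0.016334508088517705 w 4.248561889983625 rms 0.00258194183951034
[-0.289 -0.254 -0.21  -0.149 -0.083 -0.019  0.043  0.102  0.161  0.209
  0.246  0.276  0.291  0.29   0.277  0.248  0.209  0.161  0.102  0.044
 -0.022 -0.084 -0.146 -0.209 -0.249 -0.291 -0.315 -0.323 -0.322 -0.305
 -0.274 -0.233 -0.181 -0.119 -0.057  0.006  0.07   0.126  0.178  0.224]
```

```bash
cat > plan.py <<'E'
import numpy as np,sys
th0,dth0,w,D,N=map(float,sys.argv[1:6]);N=int(N);L=9.81/w**2;dt=.1
def sim(u,rec=False): # u in m per row
    v=np.r_[0,u/dt,0,0];th,dth=th0,dth0;mx=0
    for i in range(1,len(v)-1):
        dth+=(v[i]-v[i-1])/L
        for k in range(100): dth-=w*w*np.sin(th)*dt/100;th+=dth*dt/100;mx=max(mx,abs(th))
    # last element: v[-2]=0 row is an extra idle row
    return np.array([th,dth/w]),mx
from scipy.optimize import minimize
Df=np.diff(np.eye(N+2),axis=0)[:,1:-1]
r=minimize(lambda u:np.sum((Df@u*100)**2),np.full(N,D/N),method="SLSQP",constraints=[dict(type="eq",fun=lambda u:np.r_[sim(u)[0],(u.sum()-D)*10])],bounds=[(-.04,.04)]*N,options=dict(maxiter=60))
un=np.round(np.cumsum(r.x)/.05,2);un=np.round(np.diff(np.r_[0,un]),2)
print(r.message,list(un),"sum",un.sum()*.05,"end",sim(un*.05))
E
python3 plan.py 0.278 0.5576 4.2486 0.148 22
```

```text
Optimization terminated successfully [np.float64(-0.04), np.float64(-0.02), np.float64(0.05), np.float64(0.16), np.float64(0.3), np.float64(0.43), np.float64(0.54), np.float64(0.62), np.float64(0.63), np.float64(0.58), np.float64(0.47), np.float64(0.32), np.float64(0.16), np.float64(0.0), np.float64(-0.14), np.float64(-0.23), np.float64(-0.26), np.float64(-0.25), np.float64(-0.2), np.float64(-0.12), np.float64(-0.04), np.float64(0.0)] sum 0.148 end (array([-0.00019108, -0.00054959]), np.float64(0.30394834251096525))
```

>>> apply_moves --fingers '[0, 0, 0, 0, 0, 0, 0, 0, 0, 0, 0, 0]' --travel '[[0, -0.04, 0], [0, -0.02, 0], [0, 0.05, 0], [0, 0.16, 0], [0, 0.3, 0], [0, 0.43, 0], [0, 0.54, 0], [0, 0.62, 0], [0, 0.63, 0], [0, 0.58, 0], [0, 0.47, 0], [0, 0.32, 0]]' --rotation '[[0, 0, 0], [0, 0, 0], [0, 0, 0], [0, 0, 0], [0, 0, 0], [0, 0, 0], [0, 0, 0], [0, 0, 0], [0, 0, 0], [0, 0, 0], [0, 0, 0], [0, 0, 0]]'

```text
time: 9.0
tool_pos: [0.4757, -0.1607, 0.2833]
tcp_rot: [3.141, -0.004, 0.003]
wrist_force: [-1.3, 2.8, 7.2]
width: 0.271
grip_force: 71.5
```

>>> apply_moves --fingers '[0, 0, 0, 0, 0, 0, 0, 0, 0, 0, 0]' --travel '[[0, 0.16, 0], [0, 0, 0], [0, -0.14, 0], [0, -0.23, 0], [0, -0.26, 0], [0, -0.25, 0], [0, -0.2, 0], [0, -0.12, 0], [0, -0.04, 0], [0, 0, 0], [0, 0, 0]]' --rotation '[[0, 0, 0], [0, 0, 0], [0, 0, 0], [0, 0, 0], [0, 0, 0], [0, 0, 0], [0, 0, 0], [0, 0, 0], [0, 0, 0], [0, 0, 0], [0, 0, 0]]'

```text
time: 10.1
tool_pos: [0.4758, -0.1052, 0.2832]
tcp_rot: [3.141, -0.002, 0.003]
wrist_force: [-2.1, 1.2, 7.1]
width: 0.269
grip_force: 71.5
```

```bash
python3 meas.py 32 4.27
```

```text
h.py:15: RuntimeWarning: Mean of empty slice.
  ys,xs=np.nonzero(m);return np.array([xs.mean(),ys.mean()]),len(xs),(xs.min(),ys.min(),xs.max(),ys.max())
  ret = ret.dtype.type(ret / rcount)
Traceback (most recent call last):
  File "meas.py", line 12, in <module>
    print("n",len(T),T[0],t1,"pivot y",py,"area",min(v[0] for v in V),max(v[0] for v in V),"z",V[0][1])
                     ~^^^
IndexError: index 0 is out of bounds for axis 0 with size 0
```

```bash
python3 - <<'E'
from h import *
ims=[]
for n in("scene","top"):
    c=read_camera(n);E=np.array(c["extrinsics"])
    p=E[:3,:3]@[.623,-.108,.1]+E[:3,3];print(n,c["fx"]*p[0]/p[2]+c["cx"],c["fy"]*p[1]/p[2]+c["cy"])
    im=c["image"];ims.append(im[120:300,220:420] if n=="scene" else im[110:290,270:470])
cv2.imwrite("pics/a1.png",cv2.resize(np.hstack(ims),None,fx=2,fy=2)[:,:,::-1])
E
```

```text
scene 292.58813949593826 206.4504908991022
top 366.1427468675948 189.554447186304
```

View pics/a1.png

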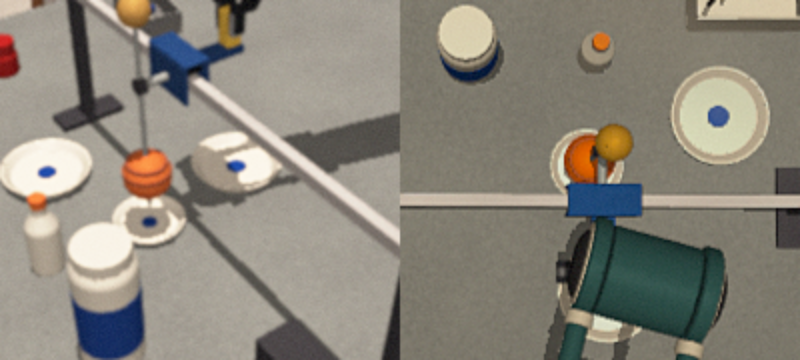

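The globe hangs above the dish, visible at scene (293,207). My search box simply started too low.

```bash
sed -i 's/(220,225,395,310)/(262,178,395,310)/' meas.py; python3 meas.py 30 4.27
```

```text
n 30 11.8 13.3 pivot y -0.10517923356713628 area 441 453 z 0.10155533169668152
theta 0.019877283930694822 dtheta -0.03742742398407616 amp 0.02172407028035279 offset -0.01823198899590631 w 4.27 rms 0.0012464352970907872
[ 0.001  0.002 -0.003 -0.003 -0.011 -0.013 -0.017 -0.023 -0.027 -0.031
 -0.037 -0.038 -0.039 -0.04  -0.04  -0.039 -0.037 -0.033 -0.028 -0.024
 -0.023 -0.015 -0.012 -0.011 -0.006 -0.     0.001  0.002  0.005  0.004]
```

The swing is down to 0.02 rad and the globe is within about 2 mm of the dish's middle. I'll hold over 3 s, then release and lift.

>>> apply_moves --fingers '[0, 0, 0, 0, 0, 0, 0, 0, 0, 0, 0, 0]' --travel '[[0, 0, 0], [0, 0, 0], [0, 0, 0], [0, 0, 0], [0, 0, 0], [0, 0, 0], [0, 0, 0], [0, 0, 0], [0, 0, 0], [0, 0, 0], [0, 0, 0], [0, 0, 0]]' --rotation '[[0, 0, 0], [0, 0, 0], [0, 0, 0], [0, 0, 0], [0, 0, 0], [0, 0, 0], [0, 0, 0], [0, 0, 0], [0, 0, 0], [0, 0, 0], [0, 0, 0], [0, 0, 0]]'

```text
time: 14.5
tool_pos: [0.4758, -0.1052, 0.2832]
tcp_rot: [-3.142, 0.002, -0.003]
wrist_force: [-2.0, 1.2, 7.2]
width: 0.274
grip_force: 71.5
```

>>> apply_moves --fingers '[0, 0, 0, 0, 0, 0, 0, 0, 0, 0, 0, 0]' --travel '[[0, 0, 0], [0, 0, 0], [0, 0, 0], [0, 0, 0], [0, 0, 0], [0, 0, 0], [0, 0, 0], [0, 0, 0], [0, 0, 0], [0, 0, 0], [0, 0, 0], [0, 0, 0]]' --rotation '[[0, 0, 0], [0, 0, 0], [0, 0, 0], [0, 0, 0], [0, 0, 0], [0, 0, 0], [0, 0, 0], [0, 0, 0], [0, 0, 0], [0, 0, 0], [0, 0, 0], [0, 0, 0]]'

```text
time: 15.7
tool_pos: [0.4759, -0.1052, 0.2832]
tcp_rot: [-3.142, 0.002, -0.003]
wrist_force: [-1.7, 1.3, 7.6]
width: 0.273
grip_force: 71.5
```

>>> apply_moves --fingers '[0, 0, 0, 0, 0, 0, 0, 0, 0, 0, 0, 0]' --travel '[[0, 0, 0], [0, 0, 0], [0, 0, 0], [0, 0, 0], [0, 0, 0], [0, 0, 0], [0, 0, 0], [0, 0, 0], [0, 0, 0], [0, 0, 0], [0, 0, 0], [0, 0, 0]]' --rotation '[[0, 0, 0], [0, 0, 0], [0, 0, 0], [0, 0, 0], [0, 0, 0], [0, 0, 0], [0, 0, 0], [0, 0, 0], [0, 0, 0], [0, 0, 0], [0, 0, 0], [0, 0, 0]]'

```text
time: 16.9
tool_pos: [0.4759, -0.1052, 0.2833]
tcp_rot: [-3.142, 0.002, -0.003]
wrist_force: [-2.2, 1.5, 7.1]
width: 0.272
grip_force: 71.5
```

>>> apply_moves --fingers '[0.5, 0.7, 1, 1, 1, 1, 1, 1, 1, 1, 1, 1]' --travel '[[0, 0, 0], [0, 0, 0], [0, 0, 0], [0, 0, 0], [0, 0, 0], [0, 0, 0], [0, 0, -0.3], [0, 0, -0.5], [0, 0, -0.5], [0, 0, -0.5], [0, 0, -0.5], [0, 0, 0]]' --rotation '[[0, 0, 0], [0, 0, 0], [0, 0, 0], [0, 0, 0], [0, 0, 0], [0, 0, 0], [0, 0, 0], [0, 0, 0], [0, 0, 0], [0, 0, 0], [0, 0, 0], [0, 0, 0]]'

```text
time: 18.1
tool_pos: [0.4772, -0.106, 0.4021]
tcp_rot: [3.139, -0.003, 0.014]
wrist_force: [0.3, -0.3, 0.4]
width: 0.998
grip_force: 0.0
```

```bash
python3 meas.py 30 4.27
```

```text
n 30 18.1 19.6 pivot y -0.10544490230008927 area 441 454 z 0.10183880331057338
theta -0.011936531018231038 dtheta -0.07299964021091279 amp 0.02085070138733965 offset -0.01583503260282105 w 4.27 rms 0.002004480491631935
[-0.023 -0.029 -0.032 -0.038 -0.039 -0.039 -0.037 -0.037 -0.034 -0.028
 -0.025 -0.019 -0.016 -0.012 -0.009 -0.005 -0.001 -0.001  0.003  0.005
  0.007  0.004 -0.002 -0.002 -0.002 -0.008 -0.01  -0.011 -0.018 -0.023]
```

The globe is still and centred, and the robot is clear at z 0.40.

```bash
python3 -c "
from workcell import *
print(finish_job())"
```

```text
the job is handed in; nothing more can be done
None
```

The job is handed in at about 20 s: the globe hangs about 2 mm from the dish's middle by the camera, swinging about 0.02 rad, and the gripper has let go and is clear of the knob; the judge gave no verdict.

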